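# Find the full tin by its weight and hold it up

### The arm

A 6-joint arm with a two-finger parallel gripper is mounted at the origin on a cart in front of the work surface, level with it; the furniture and walls round the work are solid. World frame = base frame: x ahead of the robot, y to its left, z up, the work surface at z = 0. Lengths are in mm, angles in rad, forces in N, time in s.
With the tool pointing down it reaches from about 350 to 775 mm from the base axis. Payload 7.3 kg.
Tool frame: the origin (TCP) lies midway between the tips of the shut fingers; the grasp point (between the pads) lies 19 mm behind it; z points along the fingers, y is the line along which they close (so a half turn about z gives the same grasp; the last joint's range is limited). The gripper opens to 92 mm and grips with 3 to 60 N. Pads are 19 mm wide; open, the fingers measure 130 mm over their backs; the gripper's body (75 mm by 190 mm) begins 47 mm behind the grasp point.
Start: joints at [-1.313, 0.342, 1.524, -0, 1.275, -0.146], TCP at [206.304, -482.787, 226.741] pointing down, gripper open.
Joint ranges: [-2.53, 2.53], [-0.77, 2.02], [0.04, 2.7], [-1, 4.14], [0.28, 2.66], [-3.11, 3.11]. Speed limits (rad/s): [2.57, 2.57, 3.14, 3.14, 3.14, 3.14].

### API

Orientations are given as [roll, pitch, yaw] about the fixed x, y, z axes, in that order (R = Rz(yaw) Ry(pitch) Rx(roll)).
In Python, from plant import bot gives the robot as it stands.
- The arm moves only by the tool jog_arm, never from a script. Its arguments are lists of equal length, an entry for each row: "dp": the shift along the tool's x, y, z in m, a list of three; "twist": the turn about the tool's z in degrees. A call has 1 to 10 rows; each row shifts and turns the commanded pose from where the row before left it, along the tool's axes as they then stand; what a row does not reach is not made up. A row lasts 1/8 s, in which the tool goes at most 62.5 mm and 10.7 degrees, less where a joint would pass 70% of its speed; a pose out of reach is approached as far as the arm can. A call is refused whole if a number of a shift passes 0.0625 or a number of a turn 10.7, either way. A call with a gripper value outside its range is refused whole. "jaw" is the finger opening in m, from 0 to 0.0918, set as the call begins (left out, the last holds). The fingers move at their own pace and stop on an object; the grip force is fixed at half the most. Time passes only in rows, so rows that do not move let the fingers close. It gives the time, the measured TCP pose, the force, the opening and the grip force at its end, in the units of the state.
- bot.get_obs(): the state, without advancing time (a new reading comes with each control period).
- bot.capture(name): name is "scene" or "top" or "wrist"; returns the picture (400x640x3 uint8, blue, green, red); there is no depth.
- bot.camera_params(name): a dict with "fx", "fy", "cx", "cy" (pixels), "R" (3x3) and "t" (3): a world point X has camera coordinates R X + t. Camera axes: x right, y down, z forward; pixel columns grow to the right and rows downward; lengths in mm; the calibration is good to about 2 mm. A picture is of the moment at which its call begins: read the wrist's pose just before it. camera_params takes no time and is no camera call; for the wrist camera it gives the pose at the moment of the call.
- bot.close_job(): hands the job in; it is judged then, once.
Trained networks look in the newest picture that a camera, given by its name, has taken for a name from the list of things; names that differ only in an ending like _2 or _b are one class to them, and where a whole thing is asked for, a point or a joint stands for the part that bears it (a point fixed in the world has none). Each returns a list of dicts, best first, with "confidence" (0 to 1); they miss things now and then, are a little off and sometimes report something else, mostly with a low value. They report only what shows in the picture. A call takes as long as a camera call.
- bot.find_in(camera, label): "bbox" ([centre column, centre row, width, height] in pixels, round what is visible of it).
- bot.masks_of(camera, label): "pixels" (400x640 bool, what is visible of it) and "bbox" ([centre column, centre row, width, height] in pixels, round what is visible of it).
The state is a dict: "time": time; "joint_positions": joint angles; "dq": joint speeds; "tau": joint torques, N m; "tool_pos": TCP position; "tcp_rot": TCP orientation; "contact_force": force on the tool from outside, world axes, zero at the start; "moment": the same for the moment, N m; "grip_width": finger opening in mm; "finger_force": force on a finger pad.
Only numpy, scipy, OpenCV 4.12 (cv2) and the standard library are available. Lean on these libraries where they do the work, as an engineer would, in place of code of your own. Each camera call takes 0.05 s, during which the arm holds its last target. There are 200 camera calls.

### The job

Three identical closed tins stand in a row on the worktop and only one of them is full: heft them one after another from left to right as the robot sees them, lifting each by its lid knob clear of the worktop for a moment and setting it back upright where it stood. Then carry the heaviest one level over to the small round steel dish and hold it up above the middle of the dish, its foot about 15 cm above the worktop (if the last one hefted is the heaviest you need not put it back first); the job finishes while the gripper still holds it still there. Never tip or drop a tin, and leave all the other things where they are.

Things in the scene. Friction and masses are not known exactly. Their poses are not given: they have to be found in the camera images.
- tin_a_center (a point): one of three identical closed tins, 120 mm tall: round grey body 90 mm across, tight fixed wooden lid 92 mm across (top 103 mm above the foot), on it a round knob to lift by, 20 mm across, 18 mm tall. Two tins weigh 240 to 360 g, one 670 to 870 g; which stands where varies. This point: tin's centre, 60 mm above its foot, 52 mm below the knob's middle; z is the tin's upward axis
- tin_b_center (a point): one of three identical closed tins, 120 mm tall: round grey body 90 mm across, tight fixed wooden lid 92 mm across (top 103 mm above the foot), on it a round knob to lift by, 20 mm across, 18 mm tall. Two tins weigh 240 to 360 g, one 670 to 870 g; which stands where varies. This point: tin's centre, 60 mm above its foot, 52 mm below the knob's middle; z is the tin's upward axis
- tin_c_center (a point): one of three identical closed tins, 120 mm tall: round grey body 90 mm across, tight fixed wooden lid 92 mm across (top 103 mm above the foot), on it a round knob to lift by, 20 mm across, 18 mm tall. Two tins weigh 240 to 360 g, one 670 to 870 g; which stands where varies. This point: tin's centre, 60 mm above its foot, 52 mm below the knob's middle; z is the tin's upward axis
- dish: small round steel dish, 150 mm across and 16 mm tall with a shallow hollow, fixed on the worktop behind the row of tins, on the right; its origin is the centre of its underside on the worktop
- right_tap (a point): foremost point of the right-hand tap of the fixed juice dispenser behind the row, left of the dish; 40 mm wide, 98 to 234 mm above the worktop: carry a tin round it, on the robot's side. Right-hand drum: begins 50 mm behind this point, from 110 mm right of it to 90 mm left, from 160 mm height up; low drip tray (30 mm high) from 30 mm before it backwards
- shaker_center (a point): bystander: shaker 44 mm across and 90 mm tall with a grey cap, left of the row of tins; centre, 45 mm above its foot
- cup_center (a point): bystander: white ribbed plastic cup, upside down, 70 mm across and 60 mm tall, right of the row; centre, 30 mm above the worktop
- creamer_center (a point): bystander: small creamer pod 38x45x21 mm, just behind the row; centre, 10 mm above the worktop
- mug_center (a point): bystander: white porcelain mug, upside down, 86x115x94 mm, at the far left; centre, 47 mm above the worktop

How it is judged:
By the outcome, as a careful person would: the job done as asked, in the order asked, and still so for the second after the job is handed in, while the arm keeps its last pose, push and grip.
It also fails if it takes over 72 s, if anything falls off the work surface, if the arm or the gripper's body presses on something with over 40 N, if the wrist force passes 120 N, or if a joint passes its speed limit or range.

## Working session

There is one attempt and no reset: what is moved stays moved. The work goes in short steps, Python scripts to look and compute and a tool call to move; the robot and the scene stay as the last step left them, time stands still between calls to the robot, and variables do not carry over. Pictures are saved under pics/ and viewed, at most 10 in all, crops included, and the job is handed in when it is done.

Besides the shell and the picture viewer there is one more tool, called after "Emit:" in YAML: its name, and indented under it one key for each argument. jog_arm: Moves the arm, as the interface text tells. Its arguments: {"type":"object","properties":{"dp":{"type":"array"},"twist":{"type":"array"},"jaw":{"type":"number"}},"required":["dp","twist"]}

```bash
mkdir -p pics; cat > h.py <<'E'
import numpy as np, cv2
from plant import bot
def ray(cam,u,v,z):
    p=bot.camera_params(cam);R=np.array(p["R"]);t=np.array(p["t"])
    o=-R.T@t; d=R.T@np.array([(u-p["cx"])/p["fx"],(v-p["cy"])/p["fy"],1.])
    return o+d*(z-o[2])/d[2]
def proj(cam,X):
    p=bot.camera_params(cam);c=np.array(p["R"])@np.array(X,float)+np.array(p["t"])
    return p["fx"]*c[0]/c[2]+p["cx"],p["fy"]*c[1]/c[2]+p["cy"]
E
python3 - <<'E'
from h import *
o=bot.get_obs();print(o)
for c in("scene","top"):
    im=bot.capture(c);cv2.imwrite(f"pics/{c}0.png",im)
    p=bot.camera_params(c);print(c,-np.array(p["R"]).T@np.array(p["t"]))
    for l,z in(("tin_a_center",60),("dish",8),("right_tap",150),("shaker_center",45),("cup_center",30),("creamer_center",10),("mug_center",47)):
        for d in bot.find_in(c,l)[:4]:
            print(c,l,round(d["confidence"],2),np.round(d["bbox"]),np.round(ray(c,d["bbox"][0],d["bbox"][1],z)))
E
```

```text
{'time': 0.0, 'joint_positions': array([-1.31298949e+00,  3.42693292e-01,  1.52505878e+00, -2.09302679e-05,
        1.27537323e+00, -1.46027479e-01]), 'dq': array([ 0.00012403,  0.00032103,  0.00091926, -0.00153256, -0.00034152,
       -0.00098018]), 'tau': array([-1.24550301e-03, -4.31246173e+01, -2.44222587e+01,  7.16038956e-02,
        5.59325656e-02, -1.30313178e-04]), 'tool_pos': array([ 206.19023858, -482.35837693,  226.04565562]), 'tcp_rot': array([-3.14007340e+00, -2.03213558e-04,  4.03840268e-01]), 'contact_force': array([ 0.00024668,  0.05390239, -0.04844288]), 'moment': array([-0.01288614,  0.02033229, -0.00593942]), 'finger_force': 0.0, 'grip_width': 91.64786580888843}
scene [ 656.37570958 -786.58899116  789.02311757]
scene tin_a_center 0.71 [274. 230.  41.  48.] [463. 113.  60.]
scene dish 0.87 [361. 323.  72.  55.] [ 685. -121.    8.]
scene dish 0.26 [276. 228.  38.  49.] [453. 185.   8.]Traceback (most recent call last):
  File "<stdin>", line 7, in <module>
ValueError: it knows: creamer_center, cup_center, dish, mug_center, shaker_center, tin_a_center, tin_b_center, tin_c_center
```

```bash
python3 - <<'E'
from h import *
for c in("scene","top"):
    im=bot.capture(c);cv2.imwrite(f"pics/{c}0.png",im)
    p=bot.camera_params(c);print(c,-np.array(p["R"]).T@np.array(p["t"]))
    for l,z in(("tin_a_center",60),("dish",8),("shaker_center",45),("cup_center",30),("creamer_center",10),("mug_center",47)):
        for d in bot.find_in(c,l)[:4]:
            print(c,l,round(d["confidence"],2),np.round(d["bbox"]),np.round(ray(c,d["bbox"][0],d["bbox"][1],z)))
E
```

```text
scene [ 656.37570958 -786.58899116  789.02311757]
scene tin_a_center 0.95 [275. 230.  36.  47.] [466. 111.  60.]
scene dish 0.93 [362. 321.  70.  58.] [ 686. -115.    8.]
scene dish 0.51 [281. 176.  29.  40.] [426. 448.   8.]
scene shaker_center 0.69 [283. 178.  29.  41.] [442. 380.  45.]
scene cup_center 0.56 [260. 318.  21.  10.] [ 475. -144.   30.]
scene creamer_center 0.72 [310. 263.  18.  17.] [559.  53.  10.]
scene mug_center 0.67 [297. 142.  27.  32.] [457. 608.  47.]
top [ 404.68976797  212.58747247 1543.90155783]
top tin_a_center 0.74 [423. 158.  47.  49.] [ 677. -107.   60.]
top tin_a_center 0.65 [350. 227.  28.  29.] [470. 120.  60.]
top dish 0.74 [422. 159.  47.  48.] [ 684. -115.    8.]
top shaker_center 0.45 [233. 222.  15.  10.] [490. 473.  45.]
top cup_center 0.72 [444. 224.  21.  25.] [ 477. -169.   30.]
top creamer_center 0.53 [370. 201.  14.  11.] [552.  54.  10.]
top mug_center 0.68 [186. 237.  32.  37.] [446. 614.  47.]
```

View pics/scene0.png

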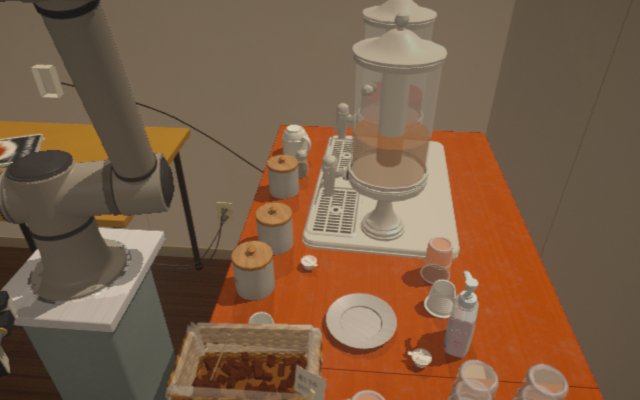

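View pics/top0.png

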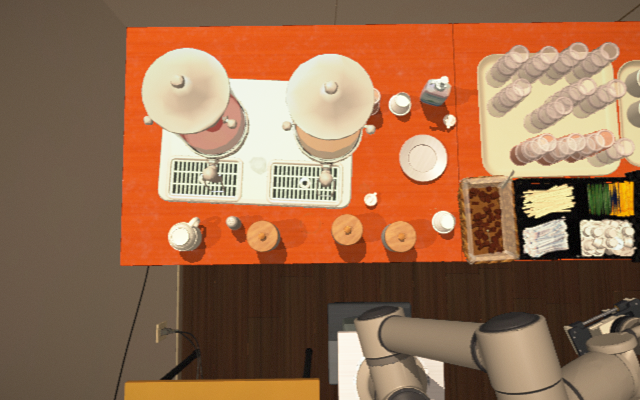

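The scene view shows the three wooden-lidded tins at (283,178), (274,228) and (253,270), with the dish at (362,322) and the right tap at about (330,165). The top view shows the lids at (263,236), (347,230) and (399,237), the dish at (423,158) and the right tap at about (326,175).

```bash
python3 - <<'E'
from h import *
im=cv2.imread("pics/top0.png")
hsv=cv2.cvtColor(im,cv2.COLOR_BGR2HSV)
for u,v in((263,236),(347,230),(399,237)):
    g=cv2.resize(cv2.cvtColor(im,cv2.COLOR_BGR2GRAY)[v-26:v+26,u-26:u+26],None,fx=8,fy=8,interpolation=cv2.INTER_CUBIC)
    c=cv2.HoughCircles(g,cv2.HOUGH_GRADIENT,1,100,param1=80,param2=20,minRadius=100,maxRadius=150)
    if c is None: print("none");continue
    for x,y,r in c[0][:2]: print(u,x/8+u-26,y/8+v-26,r/8,np.round(ray("top",x/8+u-26,y/8+v-26,103)))
print("tap",ray("top",326,175,220),ray("top",326,185,150),ray("scene",330,190,100),ray("scene",325,160,230))
a=np.concatenate([cv2.resize(im[205:265,235:425],None,fx=4,fy=4)[:, :760],cv2.resize(cv2.imread("pics/scene0.png")[140:290,240:430],None,fx=4,fy=4)[:350+0]],0)
cv2.imwrite("pics/crop1.png",a)
E
```

```text
none
none
none
tap [603.63047284 191.37561338 220.        ] [585.45997265 190.64862587 150.        ] [593.33289903 243.93370232 100.        ] [584.55838787 177.52579894 230.        ]
```

View pics/crop1.png

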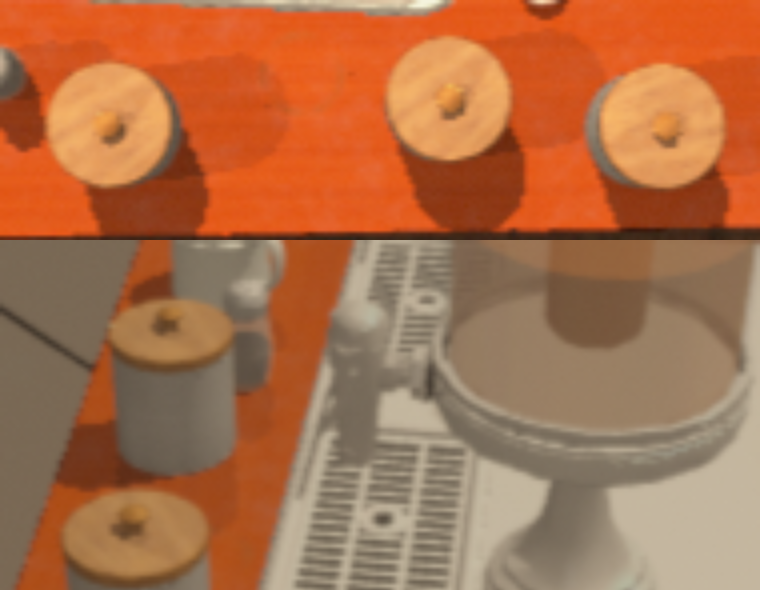

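The crop shows lid centres at crop pixels (110,125), (449,98) and (662,126). The tap is at about x 585, y 185.

```bash
python3 - <<'E'
from h import *
for u,v in((110,125),(449,98),(662,126)): 
    u,v=u/4+235-.4,v/4+205-.4; X=ray("top",u,v,103);X[2]=103; print(np.round(X),np.round(np.hypot(X[0],X[1])),[round(x) for x in proj("scene",X)])
E
```

```text
[445. 378. 103.] 584.0 [282, 162]
[461. 131. 103.] 480.0 [274, 212]
[439. -23. 103.] 440.0 [252, 252]
```

Emit:
jog_arm:
  dp:
    - [0.055, 0, 0]
    - [0.055, 0, 0]
    - [0.055, 0, 0]
    - [0.012, -0.06, 0]
    - [0.012, -0.06, 0]
    - [0.012, -0.06, 0]
    - [0.012, -0.06, 0]
    - [0.012, -0.06, 0]
    - [0.012, -0.06, 0]
    - [0.012, -0.06, 0]
  twist: [7.7, 7.7, 7.7, 0, 0, 0, 0, 0, 0, 0]

```text
time: 2.1
tool_pos: [448.3, -17.2, 227.0]
tcp_rot: [3.141, -0.001, 0.0]
contact_force: [-0.4, -0.4, 0.3]
grip_width: 92.3
finger_force: 0.0
```

Emit:
jog_arm:
  dp:
    - [0, -0.06, 0]
    - [0, -0.06, 0]
    - [0, -0.06, 0]
    - [0, -0.06, 0]
    - [0, -0.06, 0]
    - [0, -0.06, 0]
    - [0, -0.03, 0]
    - [0, 0, 0]
    - [0, 0, 0]
  twist: [0, 0, 0, 0, 0, 0, 0, 0, 0]

```text
time: 3.22
tool_pos: [447.8, 370.3, 226.5]
tcp_rot: [3.141, 0.0, 0.001]
contact_force: [0.2, 0.2, 0.3]
grip_width: 91.7
finger_force: 0.0
```

```bash
cat > look.py <<'E'
from h import *
import sys
o=bot.get_obs();print(o["time"],np.round(o["tool_pos"],1),np.round(o["tcp_rot"],3),np.round(o["contact_force"],2),np.round(o["joint_positions"],2))
cv2.imwrite(f"pics/{sys.argv[1]}.png",bot.capture("wrist"))
for d in bot.find_in("wrist","tin_a_center")[:3]: print(round(d["confidence"],2),np.round(d["bbox"]))
print("expected knob px",[round(x) for x in proj("wrist",[float(sys.argv[2]),float(sys.argv[3]),112])])
E
python3 look.py w1 445 378
```

```text
3.225 [447.8 370.3 226.5] [3.141e+00 0.000e+00 1.000e-03] [0.22 0.24 0.3 ] [ 0.56  0.45  1.36 -0.    1.33  2.13]
0.93 [547. 170. 143.  98.]
expected knob px [316, 194]
```

View pics/w1.png

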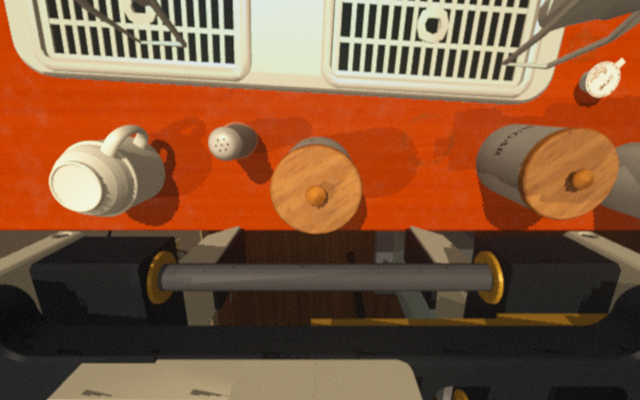

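The wrist view shows the left tin's knob at (316,196), where I expected (316,194), and the middle tin's knob at (582,180).

```bash
python3 - <<'E'
from h import *
print(ray("wrist",316,196,114),ray("wrist",582,180,114))
print(proj("wrist",[447,370,226]))
E
```

```text
[443.68048992 378.29270377 114.        ] [459.36605042 130.67527915 114.        ]
(np.float64(324.92609852973743), np.float64(244.71485563664726))
```

Emit:
jog_arm:
  dp:
    - [-0.004, -0.008, 0.02]
    - [0, 0, 0.035]
    - [0, 0, 0.035]
    - [0, 0, 0.02]
    - [0, 0, 0.0095]
    - [0, 0, 0]
    - [0, 0, 0]
  twist: [0, 0, 0, 0, 0, 0, 0]
  jaw: 0.05

```text
time: 4.2
tool_pos: [444.6, 379.1, 108.3]
tcp_rot: [-3.141, -0.002, 0.0]
contact_force: [0.2, 0.5, 0.0]
grip_width: 50.2
finger_force: 0.0
```

Emit:
jog_arm:
  dp:
    - [0, 0, 0]
    - [0, 0, 0]
    - [0, 0, 0]
    - [0, 0, 0]
    - [0, 0, 0]
    - [0, 0, 0]
  twist: [0, 0, 0, 0, 0, 0]
  jaw: 0.005

```text
time: 4.95
tool_pos: [443.9, 378.9, 107.3]
tcp_rot: [3.142, -0.0, 0.001]
contact_force: [-0.7, -1.5, 1.9]
grip_width: 16.5
finger_force: 30.0
```

Emit:
jog_arm:
  dp:
    - [0, 0, -0.006]
    - [0, 0, -0.012]
    - [0, 0, -0.015]
    - [0, 0, -0.01]
    - [0, 0, 0]
    - [0, 0, 0]
    - [0, 0, 0]
    - [0, 0, 0]
  twist: [0, 0, 0, 0, 0, 0, 0, 0]

```text
time: 5.95
tool_pos: [443.7, 378.8, 149.7]
tcp_rot: [3.141, 0.001, 0.001]
contact_force: [-0.6, -0.1, -3.0]
grip_width: 16.7
finger_force: 30.0
```

```bash
python3 look.py w2 444 378; python3 -c "
from h import *
o=bot.get_obs();print(o['contact_force'],o['moment'],o['grip_width'])"
```

```text
5.95 [443.7 378.8 149.7] [3.141e+00 1.000e-03 1.000e-03] [-0.58 -0.13 -2.98] [ 0.58  0.52  1.47 -0.    1.16  2.15]
0.57 [578. 188. 123. 130.]
expected knob px [326, 220]
[ 0.23438921 -0.03785088 -3.50893405] [-0.03162119 -0.04408996  0.08461111] 16.22117651335109
```

View pics/w2.png

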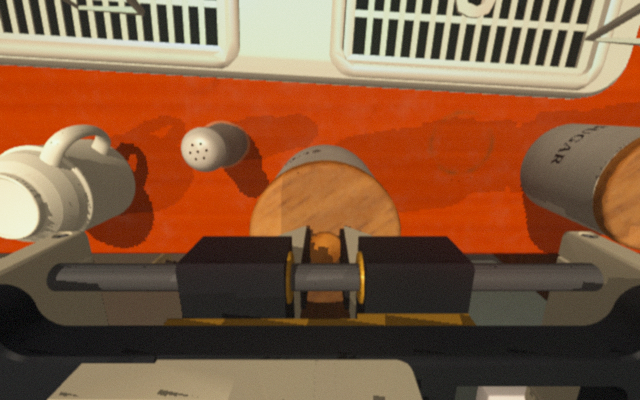

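The tin hangs level from the knob at about (322,245), and the force of about 3.3 N means it is a light one. I'll set it back down.

Emit:
jog_arm:
  dp:
    - [0, 0, 0.015]
    - [0, 0, 0.015]
    - [0, 0, 0.008]
    - [0, 0, 0.003]
    - [0, 0, 0.0015]
    - [0, 0, 0]
    - [0, 0, 0]
  twist: [0, 0, 0, 0, 0, 0, 0]

```text
time: 6.92
tool_pos: [444.0, 379.0, 108.0]
tcp_rot: [-3.141, -0.001, 0.001]
contact_force: [-0.4, -0.1, -3.0]
grip_width: 17.0
finger_force: 30.0
```

Emit:
jog_arm:
  dp:
    - [0, 0, 0.0005]
    - [0, 0, 0]
    - [0, 0, 0]
    - [0, 0, 0]
    - [0, 0, 0]
  twist: [0, 0, 0, 0, 0]
  jaw: 0.05

```text
time: 7.55
tool_pos: [443.9, 378.9, 107.2]
tcp_rot: [3.142, -0.0, 0.001]
contact_force: [-0.5, -0.5, -0.4]
grip_width: 49.7
finger_force: 0.0
```

Emit:
jog_arm:
  dp:
    - [0, 0, -0.03]
    - [0, 0, -0.04]
    - [0.0035, 0.05, 0]
    - [0.004, 0.05, 0]
    - [0.004, 0.05, 0]
    - [0.004, 0.05, 0]
    - [0, 0.048, 0]
    - [0, 0, 0]
    - [0, 0, 0]
  twist: [0, 0, 0, 0, 0, 0, 0, 0, 0]

```text
time: 8.68
tool_pos: [459.7, 131.1, 177.4]
tcp_rot: [-3.141, -0.0, -0.0]
contact_force: [0.3, 0.7, -0.1]
grip_width: 49.9
finger_force: 0.0
```

```bash
python3 look.py w3 459.5 130.7; python3 - <<'E'
from h import *
im=cv2.imread("pics/w3.png");print(im.shape)
E
```

```text
8.675 [459.7 131.1 177.4] [-3.141 -0.    -0.   ] [ 0.32  0.72 -0.11] [0.12 0.31 1.73 0.   1.11 1.69]
expected knob px [327, 208]
(400, 640, 3)
```

View pics/w3.png

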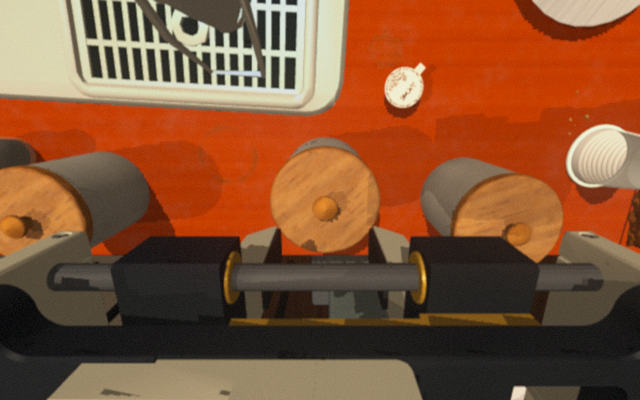

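The middle knob is at (325,208), where I expected (327,208), so I'll descend. The right knob is at (517,233).

```bash
python3 -c "
from h import *
print(ray('wrist',517,233,114),ray('wrist',325,208,114),ray('wrist',12,227,114))"
```

```text
[439.32480854 -21.79725206 114.        ] [459.90695634 131.95631708 114.        ] [443.12643343 381.03795475 114.        ]
```

Emit:
jog_arm:
  dp:
    - [0, 0, 0.025]
    - [0, 0, 0.025]
    - [0, 0, 0.014]
    - [0, 0, 0.006]
    - [0, 0, 0]
    - [0, 0, 0]
  twist: [0, 0, 0, 0, 0, 0]

```text
time: 9.52
tool_pos: [460.1, 131.1, 107.9]
tcp_rot: [-3.141, -0.002, 0.001]
contact_force: [0.9, -0.3, -0.0]
grip_width: 49.8
finger_force: 0.0
```

Emit:
jog_arm:
  dp:
    - [0, 0, 0]
    - [0, 0, 0]
    - [0, 0, 0]
    - [0, 0, 0]
    - [0, 0, 0]
    - [0, 0, 0]
  twist: [0, 0, 0, 0, 0, 0]
  jaw: 0.005

```text
time: 10.28
tool_pos: [459.6, 130.9, 107.3]
tcp_rot: [3.142, -0.0, 0.001]
contact_force: [-0.5, 0.1, 2.0]
grip_width: 16.7
finger_force: 30.0
```

Emit:
jog_arm:
  dp:
    - [0, 0, -0.006]
    - [0, 0, -0.012]
    - [0, 0, -0.015]
    - [0, 0, -0.01]
    - [0, 0, 0]
    - [0, 0, 0]
    - [0, 0, 0]
    - [0, 0, 0]
  twist: [0, 0, 0, 0, 0, 0, 0, 0]

```text
time: 11.28
tool_pos: [459.3, 130.9, 149.8]
tcp_rot: [3.141, 0.001, 0.001]
contact_force: [-0.1, 0.1, -2.6]
grip_width: 16.6
finger_force: 30.0
```

This one is light too, at 2.6 N. I'll put it back and go on to the right tin.

Emit:
jog_arm:
  dp:
    - [0, 0, 0.015]
    - [0, 0, 0.015]
    - [0, 0, 0.008]
    - [0, 0, 0.003]
    - [0, 0, 0.002]
    - [0, 0, 0]
    - [0, 0, 0]
    - [0, 0, 0]
  twist: [0, 0, 0, 0, 0, 0, 0, 0]

```text
time: 12.28
tool_pos: [459.6, 130.9, 107.4]
tcp_rot: [3.142, -0.0, 0.001]
contact_force: [0.4, -0.5, -2.2]
grip_width: 16.7
finger_force: 30.0
```

Emit:
jog_arm:
  dp:
    - [0, 0, 0]
    - [0, 0, 0]
    - [0, 0, 0]
    - [0, 0, 0]
    - [0, 0, 0]
  twist: [0, 0, 0, 0, 0]
  jaw: 0.05

```text
time: 12.9
tool_pos: [459.6, 130.9, 107.2]
tcp_rot: [3.142, -0.0, 0.001]
contact_force: [0.8, 0.2, 0.2]
grip_width: 49.8
finger_force: 0.0
```

Emit:
jog_arm:
  dp:
    - [0, 0, -0.03]
    - [0, 0, -0.04]
    - [-0.005, 0.04, 0]
    - [-0.005, 0.04, 0]
    - [-0.005, 0.04, 0]
    - [-0.005, 0.033, 0]
    - [0, 0, 0]
    - [0, 0, 0]
  twist: [0, 0, 0, 0, 0, 0, 0, 0]

```text
time: 13.9
tool_pos: [439.7, -21.7, 177.2]
tcp_rot: [-3.141, -0.0, 0.0]
contact_force: [-0.3, 0.5, -0.7]
grip_width: 50.0
finger_force: 0.0
```

```bash
python3 look.py w4 439.3 -22
```

```text
13.9 [439.7 -21.7 177.2] [-3.141 -0.     0.   ] [-0.3   0.51 -0.71] [-0.22  0.24  1.82  0.    1.08  1.35]
0.55 [154. 174. 150. 116.]
expected knob px [326, 208]
```

View pics/w4.png

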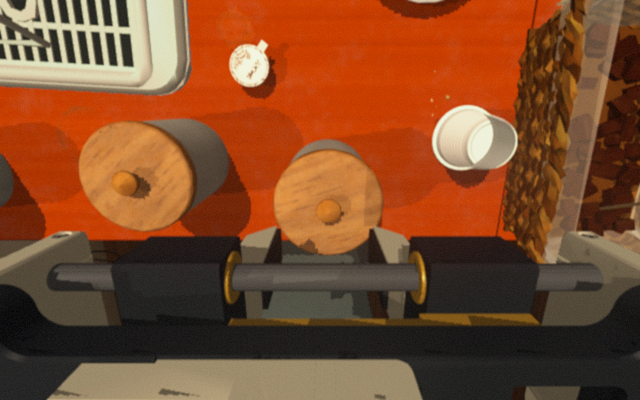

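The right knob is at (329,210), within 2 mm of where I expected it.

Emit:
jog_arm:
  dp:
    - [-0.001, 0.001, 0.025]
    - [0, 0, 0.025]
    - [0, 0, 0.014]
    - [0, 0, 0.006]
    - [0, 0, 0]
    - [0, 0, 0]
  twist: [0, 0, 0, 0, 0, 0]

```text
time: 14.75
tool_pos: [439.1, -23.0, 107.8]
tcp_rot: [3.141, -0.001, 0.001]
contact_force: [0.3, -0.9, -0.5]
grip_width: 49.8
finger_force: 0.0
```

Emit:
jog_arm:
  dp:
    - [0, 0, 0]
    - [0, 0, 0]
    - [0, 0, 0]
    - [0, 0, 0]
    - [0, 0, 0]
    - [0, 0, 0]
  twist: [0, 0, 0, 0, 0, 0]
  jaw: 0.005

```text
time: 15.5
tool_pos: [438.9, -23.5, 107.4]
tcp_rot: [3.141, -0.001, 0.001]
contact_force: [-1.6, -3.7, 2.2]
grip_width: 16.5
finger_force: 30.0
```

Emit:
jog_arm:
  dp:
    - [0, 0, -0.005]
    - [0, 0, -0.008]
    - [0, 0, -0.012]
    - [0, 0, -0.012]
    - [0, 0, -0.006]
    - [0, 0, 0]
    - [0, 0, 0]
    - [0, 0, 0]
    - [0, 0, 0]
  twist: [0, 0, 0, 0, 0, 0, 0, 0, 0]

```text
time: 16.62
tool_pos: [438.5, -23.1, 150.0]
tcp_rot: [-3.142, 0.0, 0.001]
contact_force: [-0.4, -0.1, -8.9]
grip_width: 16.7
finger_force: 30.0
```

The right tin weighs about 8.9 N, so it is the heavy one. I'll raise it to carrying height and move it gently, first right and then out over the dish.

Emit:
jog_arm:
  dp:
    - [0, 0, -0.006]
    - [0, 0, -0.012]
    - [0, 0, -0.016]
    - [0, 0, -0.016]
    - [0, 0, -0.016]
    - [0, 0, -0.016]
    - [0, 0, -0.012]
    - [0, 0, -0.008]
    - [0, 0, -0.005]
    - [0, 0, 0]
  twist: [0, 0, 0, 0, 0, 0, 0, 0, 0, 0]

```text
time: 17.88
tool_pos: [438.6, -23.1, 257.3]
tcp_rot: [3.141, -0.0, 0.001]
contact_force: [1.3, 0.4, -8.3]
grip_width: 16.4
finger_force: 30.0
```

Emit:
jog_arm:
  dp:
    - [0, 0.004, 0]
    - [0, 0.008, 0]
    - [0, 0.012, 0]
    - [0, 0.015, 0]
    - [0, 0.015, 0]
    - [0, 0.014, 0]
    - [0.004, 0.012, 0]
    - [0.008, 0.008, 0]
    - [0.012, 0.004, 0]
    - [0.015, 0, 0]
  twist: [0, 0, 0, 0, 0, 0, 0, 0, 0, 0]

```text
time: 19.12
tool_pos: [478.8, -115.1, 257.1]
tcp_rot: [-3.142, -0.0, 0.0]
contact_force: [-0.8, 0.5, -8.2]
grip_width: 16.7
finger_force: 30.0
```

Emit:
jog_arm:
  dp:
    - [0.017, 0, 0]
    - [0.018, 0, 0]
    - [0.018, 0, 0]
    - [0.018, 0, 0]
    - [0.018, 0, 0]
    - [0.018, 0, 0]
    - [0.015, 0, 0]
    - [0.012, 0, 0]
    - [0.008, 0, 0]
    - [0.004, 0, 0]
  twist: [0, 0, 0, 0, 0, 0, 0, 0, 0, 0]

```text
time: 20.38
tool_pos: [624.3, -114.5, 256.6]
tcp_rot: [-3.141, 0.001, 0.001]
contact_force: [-0.8, -0.6, -7.9]
grip_width: 16.7
finger_force: 30.0
```

```bash
python3 look.py w5 686 -115; python3 - <<'E'
from h import *
o=bot.get_obs();print(o["contact_force"],o["grip_width"])
im=bot.capture("scene");cv2.imwrite("pics/s5.png",im)
for d in bot.find_in("wrist","dish")[:2]: print(d)
E
```

```text
20.375 [ 624.3 -114.5  256.6] [-3.141e+00  1.000e-03  1.000e-03] [-0.84 -0.61 -7.93] [-0.3   0.53  1.14  0.    1.47  1.27]
0.77 [143. 285.  86.  83.]
expected knob px [325, 122]
[-0.46565144  0.59794318 -8.81495714] 16.618537443446247
{'bbox': [326.6, 109.0, 119.5, 105.8], 'confidence': 0.91}
```

View pics/s5.png

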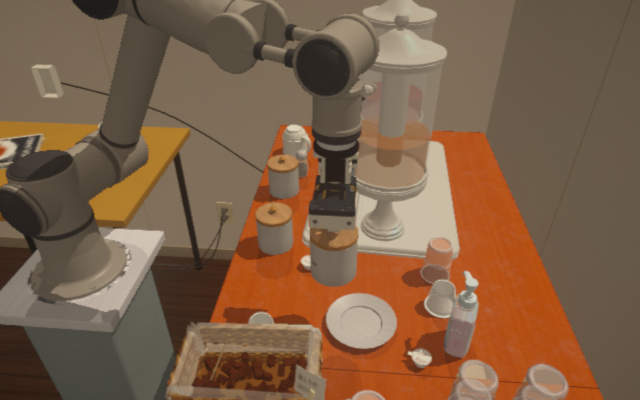

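View pics/w5.png

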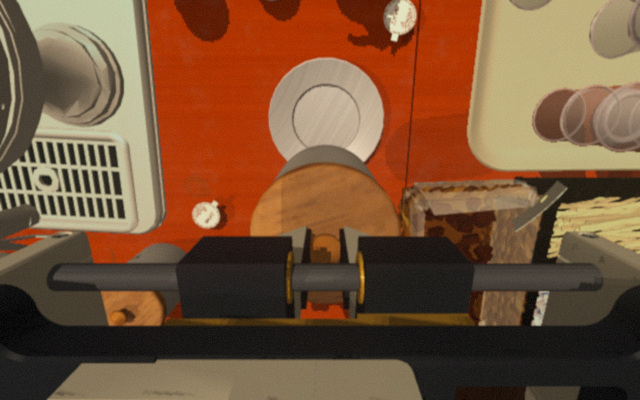

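The scene view shows the tin hanging level at (334,253) and the other two standing at (283,178) and (274,228). The wrist view shows the dish rim from column 269 to 384 with its top at row 57, so its centre is about (326,115).

```bash
python3 -c "
from h import *
print(ray('wrist',326.5,115,14),ray('wrist',326.5,57,16),ray('wrist',326.5,119,6))"
```

```text
[ 690.19785382 -116.77255624   14.        ] [ 758.97260598 -116.4957918    16.        ] [ 684.89837717 -116.84018412    6.        ]
```

Emit:
jog_arm:
  dp:
    - [0.004, 0, 0]
    - [0.008, 0.001, 0]
    - [0.012, 0.001, 0]
    - [0.014, 0, 0]
    - [0.011, 0, -0.0005]
    - [0.007, 0, 0]
    - [0.004, 0, 0]
    - [0, 0, 0]
    - [0, 0, 0]
    - [0, 0, 0]
  twist: [0, 0, 0, 0, 0, 0, 0, 0, 0, 0]

```text
time: 21.82
tool_pos: [683.5, -116.9, 257.9]
tcp_rot: [3.141, -0.0, 0.001]
contact_force: [0.5, -0.3, -8.6]
grip_width: 16.4
finger_force: 30.0
```

Emit:
jog_arm:
  dp:
    - [0, 0, 0]
    - [0, 0, 0]
    - [0, 0, 0]
    - [0, 0, 0]
    - [0, 0, 0]
    - [0, 0, 0]
    - [0, 0, 0]
    - [0, 0, 0]
  twist: [0, 0, 0, 0, 0, 0, 0, 0]

```text
time: 22.82
tool_pos: [683.7, -116.9, 257.7]
tcp_rot: [3.142, 0.0, 0.001]
contact_force: [-0.0, 0.2, -7.3]
grip_width: 16.5
finger_force: 30.0
```

```bash
python3 - <<'E'
from h import *
im=bot.capture("scene");cv2.imwrite("pics/s6.png",im)
for z in (150,253): print([round(x) for x in proj("scene",[685,-116.5,z])])
E
```

```text
[365, 273]
[367, 232]
```

View pics/s6.png

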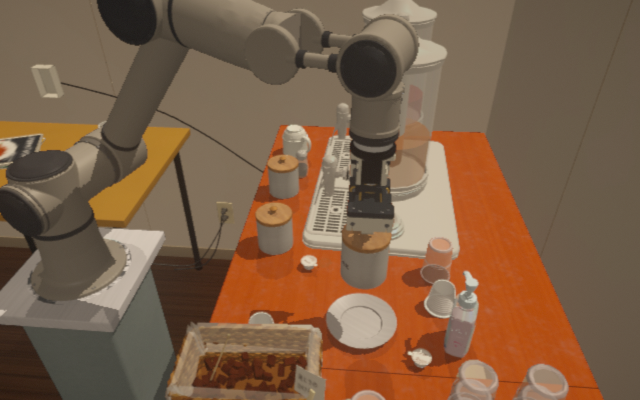

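The tin hangs level at about (366,253), with its foot and lid where a tin 15 cm above the dish should appear. Everything else is undisturbed.

```bash
python3 -c "
from plant import bot
print(bot.close_job())"
```

```text
the job is handed in; nothing more can be done
None
```

I hefted all three tins from left to right; the right-hand one was heaviest (about 0.85 kg, the others about 0.3 kg), and I handed the job in at about 23 s with it held level above the middle of the dish, its foot about 15 cm up.

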